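# Turn the condiment carousel to bring the tin to the pick-up tray

### The job

Push on one of the carousel's arms with a closed fingertip and turn the carousel gently until the squat tin stands squarely in front of the mouth of the pick-up tray, ready to be slid straight out into it. Do not slide the tin out: do not touch, lift or tip the tin or the other goods on the carousel, and leave the things standing around it where they are. Finish with the carousel at rest and the hand clear of everything.

Things in the scene. Friction and masses are not known exactly. Their poses are not given: they have to be found in the camera images.
- carousel (a joint): angle of the carousel about its vertical axis, rad, growing anticlockwise seen from above; free to turn at least 5 rad either way from the start. Drag 0.15 N m (1 N at a grip); it stays where it is left. Four level steel push arms, 10 mm thick, stick out past its rim, 60 mm above the table, with a black grip 16 mm thick from 120 to 165 mm from the axis
- carousel_base: fixed foot of the condiment carousel, origin on its axis at table height. On it turns a white disc, radius 115 mm, top 22 mm above the table, with four upright white dividers 5 mm thick, up to 68 mm above the table, at right angles, one item in each quarter; each divider runs out into a push arm. Outside the rim the space under and between the arms is free, save for the tray
- hub (a point): top of the steel post on the carousel's axis, 80 mm above the table; fixed
- grip_0 (a point): centre of the black grip of one of the four push arms, 143 mm from the axis, 60 mm above the table; turns with the carousel
- grip_1 (a point): centre of the black grip of one of the four push arms, 143 mm from the axis, 60 mm above the table; turns with the carousel
- grip_2 (a point): centre of the black grip of one of the four push arms, 143 mm from the axis, 60 mm above the table; turns with the carousel
- grip_3 (a point): centre of the black grip of one of the four push arms, 143 mm from the axis, 60 mm above the table; turns with the carousel
- pickup_tray: fixed white tray: a shallow channel 103 mm wide outside and 95 mm inside, 110 mm long, floor 19 mm and walls 32 mm (rolled end edge 35 mm) above the table, open at the end toward the carousel. The origin is at table height on the carousel's axis, not in the tray; the tray lies along its own -x, from 122 to 233 mm from the axis, centred on y = 0. The carousel's arms pass over it
- tray_mouth (a point): middle of the tray's open end, on its floor, 122 mm from the carousel's axis
- tin: squat round food tin, the widest item, 75 mm across and 58 mm tall, standing loose on the carousel about 70 mm from its axis; origin at the centre of its underside, z up. Turns along with the carousel
- shaker: small round shaker with a domed top, 44 mm across, 90 mm tall, loose in another quarter; origin under its centre
- dropper_bottle: slim dropper bottle with a black pointed cap, 33 mm across, 102 mm tall, loose in another quarter; origin under its centre
- cups: stack of nested clear portion cups, 56 mm across, 64 mm tall, loose in another quarter; origin under its centre
- timer: round kitchen timer, 68 mm across, 43 mm tall, standing on the table to the right of the carousel; bystander; origin under its centre
- squeeze_bottle: flat squeeze bottle, 44x69 mm, 173 mm tall, on the table to the left of the carousel; bystander; origin under its centre
Not all that is in view belongs to the job. Leave any red look-alike of the shaker alone. What is shaped like the dropper_bottle but orange is not meant.

How it is judged:
By the outcome, as a careful person would: the job done as asked, in the order asked, and still so for the second after the job is handed in, with the robot touching nothing.
It also fails if it takes over 48 s, if anything falls off the work surface, if the arm or the gripper's body presses on something with over 40 N, if the wrist force passes 120 N, or if a joint passes its speed limit or range.

### The arm

A 6-joint arm with a two-finger parallel gripper is mounted at the origin on a cart in front of the work surface, level with it; the furniture and walls round the work are solid. World frame = base frame: x ahead of the robot, y to its left, z up, the work surface at z = 0. Lengths are in m, angles in degrees, forces in N, time in s.
With the tool pointing down it reaches from about 0.35 to 0.875 m from the base axis. Payload 4.2 kg.
Tool frame: the origin (TCP) lies at the very end of the fingers, on their centre line; the grasp point (between the pads) lies 19 mm behind it; z points along the fingers, y is the line along which they close (so a half turn about z gives the same grasp; the last joint's range is limited). The gripper opens to 87 mm and grips with 3 to 60 N. Pads are 19 mm wide; open, the fingers measure 117 mm over their backs; the gripper's body (75 mm by 190 mm) begins 51 mm behind the grasp point.
Start: joints at [83.572, 22.042, 0.453, 0, -68.411, -14.817], TCP at [0.226, 0.583, 0.223] pointing down, gripper open.
Joint ranges: [-179.83, 179.83], [-69.29, 118.12], [-61.27, 80.66], [-181.25, 117.63], [-171.15, -9.14], [-177.46, 177.46]. Speed limits (degrees/s): [159.86, 159.86, 180, 180, 180, 180].

### API

Orientations are given as a 3x3 rotation matrix whose columns are the frame's x, y, z axes.
In Python, from station import sense, cams, r gives the robot as it stands. The module is installed in compiled form; this text tells all that it offers.
- The arm moves only by the tool step_arm, never from a script. Its argument "targets" is text: rows parted by semicolons, each of 4 numbers parted by spaces: the shift along the tool's x, y, z in cm, then the turn about the tool's z in degrees. In form: x y z turn; .... A call has 1 to 12 rows; each row shifts and turns the commanded pose from where the row before left it, along the tool's axes as they then stand; what a row does not reach is not made up. A row lasts 1/12 s, in which the tool goes at most 41.7 mm and 7.16 degrees, less where a joint would pass 70% of its speed; a pose out of reach is approached as far as the arm can. A call with a gripper value outside its range is refused whole. "claw" is the finger opening in cm, from 0 to 8.7, set as the call begins (left out, the last holds). The fingers move at their own pace and stop on an object; the grip force is fixed at half the most. Time passes only in rows, so rows that do not move let the fingers close. It gives the time, the measured TCP pose, the force, the opening and the grip force at its end, in the units of the state.
- sense(): the state, without advancing time (a new reading comes with each control period).
- cams.capture(name): name is "scene" or "top" or "wrist"; returns a dict with "frame" (384x512x3 uint8, blue, green, red), "vertical_fov" (degrees; the focal length in pixels is half the picture's height over the tangent of half this angle, whatever the lens; pixels are square), "cx", "cy" (the principal point, pixels), "eye" and "rotation" of the camera in the world; the wrist camera has in their place "tool_from_camera" (4x4, takes a point from camera to tool coordinates, whose origin is the TCP and whose axes are the flange's). Camera axes: x right, y down, z forward; pixel columns grow to the right and rows downward; lengths in m; the calibration is good to about 2 mm. A picture is of the moment at which its call begins: read the wrist's pose just before it. There is no depth.
- r.finish_job(): hands the job in; it is judged then, once.
The state is a dict: "time_s": time; "joints": joint angles; "joint_velocities": joint speeds; "effort": joint torques, N m; "tcp_pos": TCP position; "ee_rot": TCP orientation; "wrist_force": force on the tool from outside, world axes, zero at the start; "moment": the same for the moment, N m; "gripper_width": opening from 0.0 (shut) to 1.0 (fully open); "gripper_force": force on a finger pad.
Only numpy, scipy, OpenCV 4.12 (cv2) and the standard library are available. Lean on these libraries where they do the work, as an engineer would, in place of code of your own. Each camera call takes 0.05 s, during which the arm holds its last target. There are 200 camera calls.

## Working session

There is one attempt and no reset: what is moved stays moved. The work goes in short steps, Python scripts to look and compute and a tool call to move; the robot and the scene stay as the last step left them, time stands still between calls to the robot, and variables do not carry over. Pictures are saved under pics/ and viewed, at most 10 in all, crops included, and the job is handed in when it is done.

Besides the shell and the picture viewer there is one more tool, called after ">>>" as name(argument=value, ...) on one line, values as JSON. step_arm: Moves the arm, as the interface text tells. Its arguments: {"type":"object","properties":{"targets":{"type":"string"},"claw":{"type":"number"}},"required":["targets"]}

```bash
mkdir -p pics; cat > h.py <<'E'
import numpy as np, cv2
from station import sense, cams, r
def cap(n,f=None):
    c=cams.capture(n)
    if f: cv2.imwrite('pics/'+f,c['frame'])
    return c
def foc(c): return c['frame'].shape[0]/2/np.tan(np.radians(c['vertical_fov']/2))
def ray(c,u,v,z):
    d=np.array([(u-c['cx'])/foc(c),(v-c['cy'])/foc(c),1.]); d=np.array(c['rotation'])@d; e=np.array(c['eye'])
    return e+d*(z-e[2])/d[2]
def proj(c,p):
    q=np.array(c['rotation']).T@(np.array(p)-np.array(c['eye'])); return q[:2]/q[2]*foc(c)+[c['cx'],c['cy']]
E
python3 - <<'E'
from h import *
a=cap('top','top.png');b=cap('scene','scene.png')
for c in(a,b): print(c['eye'],c['rotation'],c['vertical_fov'],c['cx'],c['cy'])
s=sense();print(s['ee_rot'],s['tcp_pos'],s['time_s'])
E
```

```text
[0.47178477 0.0528276  1.18770302] [[-0.02262608 -0.99708884  0.07281418]
 [-0.99953601  0.02404685  0.01869514]
 [-0.02039166 -0.0723574  -0.99717029]] 56.948434759047686 255.93528514745245 193.18901515604222
[-0.29748297 -0.62552365  0.72174868] [[ 0.63000056 -0.38366769  0.67520249]
 [-0.77657047 -0.3043703   0.55163123]
 [-0.00613149 -0.8718703  -0.48969846]] 46.29181221328798 251.17031227852505 188.71038276016802
[[ 9.31997912e-01 -3.62463133e-01 -6.08299209e-04]
 [-3.62463633e-01 -9.31996179e-01 -1.79894855e-03]
 [ 8.51199883e-05  1.89710264e-03 -9.99998197e-01]] [0.2262603  0.58203494 0.2215972 ] 0.1
```

View pics/top.png

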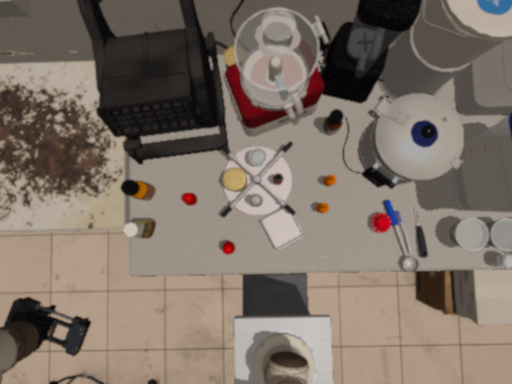

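View pics/scene.png

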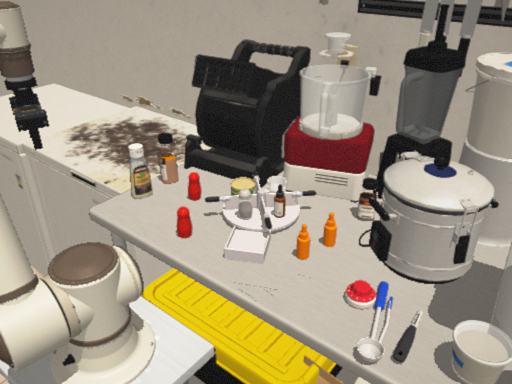

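The top view shows the carousel near (257,181), the yellow tin at (235,179), the tray at (281,228), and grips near (286,147), (225,213), (291,211) and (225,152). I'll zoom in to measure.

```bash
python3 - <<'E'
from h import *
a=cv2.imread('pics/top.png')[120:270,170:370]
cv2.imwrite('pics/crop.png',cv2.resize(a,(800,600),interpolation=cv2.INTER_CUBIC))
E
```

```text
(no output)
```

View pics/crop.png

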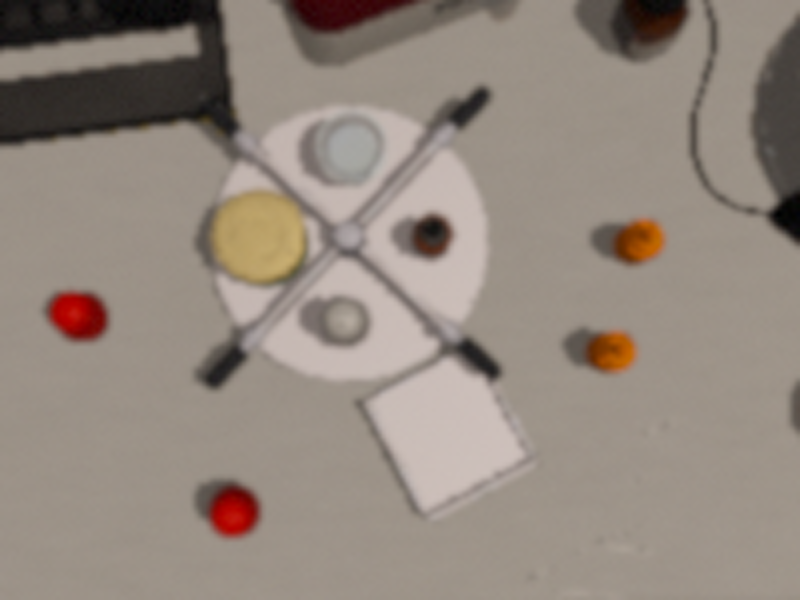

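The crop (4×, offset 170,120) shows the hub at (347,237) and the tin top at (257,238). The grips are at (470,107), (480,355), (226,365) and (222,118), and the tray corners at (362,403), (428,517) and (533,460).

```bash
cat > m.py <<'E'
from h import *
c=cap('top'); P=lambda x,y,z: ray(c,170+x/4,120+y/4,z)
hub=P(347.5,237,.08); ang=lambda p:np.degrees(np.arctan2(*(p-hub)[[1,0]]))
print('hub',hub)
for n,x,y,z in [('g',470,107,.06),('g',480,355,.06),('g',226,365,.06),('g',222,118,.06),('shaker',345,319,.09),('dropper',432,233,.1),('cups',351,149,.064),('red1',78,314,.09),('red2',234,511,.09),('or',638,240,.1),('or2',610,350,.1)]:
    p=P(x,y,z);print(n,p[:2].round(4),'r',np.linalg.norm((p-hub)[:2]).round(4),ang(p).round(1))
f=c['frame'];h=cv2.cvtColor(f,cv2.COLOR_BGR2HSV)
m=cv2.inRange(h,(18,70,90),(35,255,255));m[:, :215]=0;m[:,260:]=0;m[:150]=0;m[205:]=0
k=max(cv2.findContours(m,0,1)[0],key=cv2.contourArea);e=cv2.minEnclosingCircle(k);print(e)
p=ray(c,*e[0],.057);print('tin',p[:2],np.linalg.norm((p-hub)[:2]),ang(p))
# tray: bright blob below disc
q=[P(362,403,.032),P(428,517,.034),P(533,460,.034)]
for p in q: print('tray',p[:2],np.linalg.norm((p-hub)[:2]),ang(p))
mid=(q[1]+q[2])/2;print('tray bearing',ang(mid),'len dir',np.degrees(np.arctan2(*(q[1]-q[0])[[1,0]])), np.linalg.norm((mid-hub)[:2]))
E
python3 m.py
```

```text
hub [0.59656628 0.0696429  0.08      ]
g [ 0.7015 -0.031 ] r 0.1454 -43.8
g [ 0.5019 -0.0332] r 0.1397 -132.6
g [0.4987 0.1691] r 0.1396 134.5
g [0.6979 0.169 ] r 0.142 44.4
shaker [0.5315 0.0729] r 0.0652 177.1
dropper [0.5958 0.0041] r 0.0656 -90.7
cups [0.6692 0.0655] r 0.0728 -3.3
red1 [0.5403 0.2809] r 0.2186 104.9
red2 [0.3855 0.1617] r 0.2303 156.4
or [ 0.5864 -0.154 ] r 0.2239 -92.6
or2 [ 0.5024 -0.1295] r 0.2203 -115.3
((234.07142639160156, 179.40475463867188), 12.500661849975586)
tin [0.60048479 0.14333509] 0.07379630180507772 86.95621264869104
tray [0.46590081 0.06167468] 0.1309082022952549 -176.5103234701173
tray [0.37303569 0.01058639] 0.2312003353232466 -165.20067570697177
tray [ 0.4168977  -0.07537424] 0.23089124410502582 -141.09172049972096
tray bearing -153.15438241019606 len dir -151.18329395329872 0.22595111067930845
```

>>> step_arm(targets="2.6 1.6 -0.2 0;2.6 1.6 -0.2 0;2.6 1.6 -0.2 0;2.6 1.6 -0.2 0;2.6 1.6 -0.2 0;2.6 1.6 -0.2 0;2.6 1.6 -0.2 0;2.6 1.6 -0.2 0;2.6 1.6 -0.2 0;2.6 1.6 -0.2 0;2.6 1.6 0 0;2.6 1.6 0 0", claw=0)

```text
time_s: 1.15
tcp_pos: [0.4482, 0.2891, 0.2426]
ee_rot: [[0.932, -0.362, -0.0], [-0.362, -0.932, 0.0], [-0.0, -0.0, -1.0]]
wrist_force: [0.1, 1.2, 0.1]
gripper_width: 0.173
gripper_force: 0.0
```

>>> step_arm(targets="2.5 1.5 0 0;2.5 1.5 0 0;2.5 1.5 0 0;2.5 1.5 0 0;0 0 0 6;0 0 0 6;0 0 0 6;0 0 0 6;0 0 0 6;0 0 0 6;0 0 0 6;0 0 0 6")

```text
time_s: 2.15
tcp_pos: [0.5189, 0.1982, 0.2422]
ee_rot: [[0.349, -0.937, -0.001], [-0.937, -0.349, -0.0], [0.0, 0.001, -1.0]]
wrist_force: [0.7, -0.2, -0.5]
gripper_width: 0.008
gripper_force: 0.0
```

>>> step_arm(targets="0 0 0 6;0 0 0 6;0 0 0 6;0 0 0 6;0 0 0 6;0 0 0 6;0 0 0 6;0 0 0 6;0 0 0 6;0 0 0 6;0 0 0 6;0 0 0 0")

```text
time_s: 3.15
tcp_pos: [0.5189, 0.1982, 0.2422]
ee_rot: [[-0.711, -0.703, -0.001], [-0.703, 0.711, -0.0], [0.001, 0.0, -1.0]]
wrist_force: [0.2, 0.3, -0.9]
gripper_width: 0.003
gripper_force: 0.0
```

```bash
python3 - <<'E'
from h import *
s=sense();print(s['ee_rot'],s['tcp_pos'],s['time_s'],s['joints'],s['gripper_width'],s['wrist_force'])
c=cap('wrist','w1.png');print(c['tool_from_camera'])
E
```

```text
[[-7.11463087e-01 -7.02723058e-01 -7.61389439e-04]
 [-7.02723059e-01  7.11463425e-01 -3.11290136e-04]
 [ 7.60451495e-04  3.13574475e-04 -9.99999662e-01]] [0.51889515 0.19823188 0.24217874] 3.15 [ 3.76203349e+01  1.45069545e+01 -7.61101232e+00 -1.34911574e-02
 -6.79274748e+01 -8.29693649e+01] 0.00320166575517269 [ 0.19406991  0.25892443 -0.89588049]
[[-9.81079295e-04 -9.62725559e-01 -2.70478347e-01  7.56196155e-02]
 [ 9.99999492e-01 -1.00751005e-03 -4.11238703e-05  3.34863481e-05]
 [-2.32918653e-04 -2.70478250e-01  9.62726058e-01 -1.62344244e-01]
 [ 0.00000000e+00  0.00000000e+00  0.00000000e+00  1.00000000e+00]]
```

View pics/w1.png

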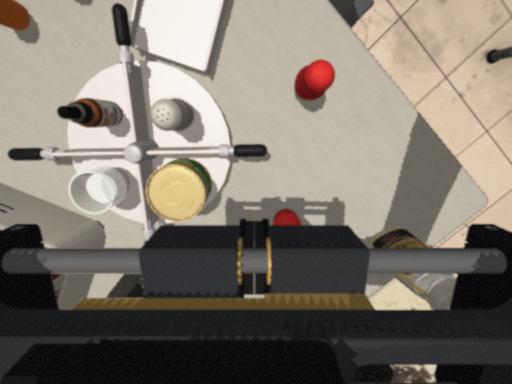

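The wrist view shows the grip to push at (250,151), the hub at (136,153) and the tin top at (179,189). The shaker is at (170,113), one tray wall runs near (215,35), and a red bystander is at (287,218). I'll cross-check these positions from here.

```bash
cat > w.py <<'E'
from h import *
def wcap(f=None):
    s=sense(); c=cap('wrist',f); T=np.eye(4); T[:3,:3]=s['ee_rot'];T[:3,3]=s['tcp_pos']; M=T@np.array(c['tool_from_camera'])
    c['eye']=M[:3,3];c['rotation']=M[:3,:3]; return c,s
def tin(c):
    h=cv2.cvtColor(c['frame'],cv2.COLOR_BGR2HSV); m=cv2.inRange(h,(18,60,90),(35,255,255)); return m
E
python3 - <<'E'
from w import *
c,s=wcap(); hub=ray(c,136,152,.08);print('hub',hub)
for n,u,v,z in [('g+',265,150,.06),('gin',234,152,.06),('g2',122,27,.06),('tin',179,189.5,.058),('red1',287,213,.09),('red2',320,74,.09),('trayc',210,70,.032),('tray far',226,0,.032)]:
    p=ray(c,u,v,z);d=p-hub;print(n,p[:2].round(4),np.hypot(*d[:2]).round(4),np.degrees(np.arctan2(d[1],d[0])).round(1))
E
```

```text
hub [0.59426486 0.07280288 0.08      ]
g+ [0.484  0.1837] 0.1564 134.8
gin [0.5138 0.1574] 0.1168 133.6
g2 [ 0.501  -0.0309] 0.1395 -131.9
tin [0.6021 0.1398] 0.0674 83.3
red1 [0.5178 0.2554] 0.198 112.7
red2 [0.3828 0.1642] 0.2304 156.6
trayc [0.4637 0.0644] 0.1308 -176.3
tray far [0.3928 0.0258] 0.2069 -166.9
```

>>> step_arm(targets="0 0 2.45 0;0 0 2.45 0;0 0 2.45 0;0 0 2.45 0;0 0 2.45 0;0 0 2.45 0;0 0 2.45 0;0 0 2.35 0;0 0 0 0;0.4 0 0 0;0.4 0 0 0;0 0 0 0")

```text
time_s: 4.25
tcp_pos: [0.5137, 0.1927, 0.0492]
ee_rot: [[-0.71, -0.704, 0.002], [-0.704, 0.71, 0.001], [-0.002, -0.0, -1.0]]
wrist_force: [-0.4, -0.1, 0.9]
gripper_width: 0.01
gripper_force: 0.0
```

```bash
python3 - <<'E'
from w import *
c,s=wcap('w2.png');print(s['tcp_pos'],s['wrist_force'])
E
```

```text
[0.51368509 0.19272231 0.04922227] [-0.3995326  -0.08655443  0.85536768]
```

View pics/w2.png

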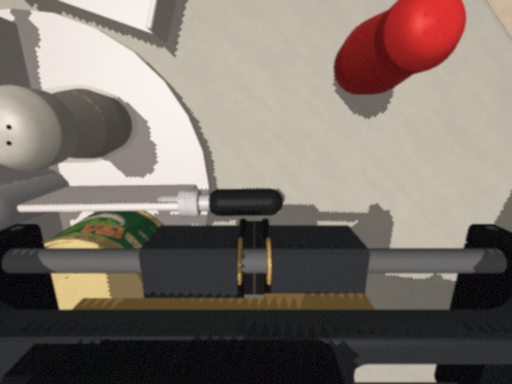

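The finger stands just behind the grip, which is at (245,202), and is well clear of the tin. I'll push along the arc now.

>>> step_arm(targets="0.3 0 0.1 0;0.3 0 0.1 0;0.25 0.02 0 -1;0.25 0.02 0 -1;0.38 0.04 0 -1.5;0.5 0.05 0 -2;0.63 0.06 0 -2.5;0.76 0.07 0 -3;0.76 0.07 0 -3;0.76 0.07 0 -3;0.76 0.07 0 -3;0.76 0.07 0 -3")

```text
time_s: 5.3
tcp_pos: [0.4715, 0.1443, 0.0458]
ee_rot: [[-0.375, -0.927, 0.001], [-0.927, 0.375, 0.001], [-0.001, -0.0, -1.0]]
wrist_force: [-0.8, 0.7, 1.3]
gripper_width: 0.006
gripper_force: 0.5
```

```bash
python3 - <<'E'
from w import *
s=sense();d=s['tcp_pos'][:2]-np.array([.5955,.071]);print(s['tcp_pos'],s['wrist_force'],np.hypot(*d),np.degrees(np.arctan2(d[1],d[0])),np.degrees(np.arctan2(s['ee_rot'][1][1],s['ee_rot'][0][1])))
E
```

```text
[0.47149601 0.14426726 0.04579713] [-0.77009155  0.66024387  1.32754677] 0.14403152320911358 149.42345267366449 157.97279189587903
```

>>> step_arm(targets="0.76 0.07 0 -3;0.76 0.07 0 -3;0.76 0.07 0 -3;0.76 0.07 0 -3;0.76 0.07 0 -3;0.76 0.07 0 -3;0.76 0.07 0 -3;0.76 0.07 0 -3;0.76 0.07 0 -3;0.76 0.07 0 -3;0.76 0.07 0 -3;0.76 0.07 0 -3")

```text
time_s: 6.3
tcp_pos: [0.4536, 0.0553, 0.0455]
ee_rot: [[0.241, -0.971, -0.001], [-0.971, -0.241, -0.0], [-0.0, 0.001, -1.0]]
wrist_force: [-0.8, 0.5, 0.2]
gripper_width: 0.008
gripper_force: 0.5
```

>>> step_arm(targets="0.76 0.07 0 -3;0.76 0.07 0 -3;0.76 0.07 0 -3;0.76 0.07 0 -3;0.76 0.07 0 -3;0.76 0.07 0 -3;0.76 0.07 0 -3;0.76 0.07 0 -3;0.63 0.06 0 -2.5;0.5 0.05 0 -2;0.25 0.02 0 -1;0 0 0 0")

```text
time_s: 7.3
tcp_pos: [0.4818, -0.0133, 0.0455]
ee_rot: [[0.685, -0.728, -0.0], [-0.728, -0.685, -0.0], [-0.0, 0.0, -1.0]]
wrist_force: [0.5, -0.2, -0.0]
gripper_width: 0.006
gripper_force: 0.0
```

```bash
python3 - <<'E'
from w import *
s=sense();d=s['tcp_pos'][:2]-np.array([.5955,.071]);print(s['tcp_pos'],s['wrist_force'],np.hypot(*d),np.degrees(np.arctan2(d[1],d[0])),np.degrees(np.arctan2(s['ee_rot'][1][1],s['ee_rot'][0][1])),s['joints'])
c=cap('scene');a=c['frame'][150:280,180:350];t=cap('top')['frame'][120:270,190:340]
cv2.imwrite('pics/b.png',np.hstack([cv2.resize(a,(400,306)),cv2.resize(t,(400,306))]))
E
```

```text
[ 0.48183451 -0.0133411   0.04547188] [ 0.5093291  -0.20317971 -0.03571949] 0.14153892208750335 -143.42415963609275 -136.74595255683423 [ 1.77770179e+01  2.08182706e+01 -3.21429981e+01  4.53257105e-03
 -3.70568687e+01  2.54734111e+01]
```

View pics/b.png

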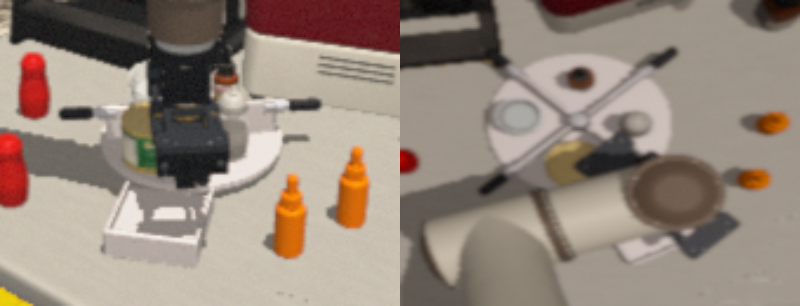

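The carousel has turned about 90° and the tin is coming round. About 33° remains. I'll push about 27°, back off and measure.

>>> step_arm(targets="0.25 0.02 0 -1;0.5 0.05 0 -2;0.76 0.07 0 -3;0.76 0.07 0 -3;0.76 0.07 0 -3;0.76 0.07 0 -3;0.76 0.07 0 -3;0.76 0.07 0 -3;0.63 0.06 0 -2.5;0.5 0.05 0 -2;0.25 0.02 0 -1;0 0 0 0")

```text
time_s: 8.4
tcp_pos: [0.5331, -0.056, 0.0454]
ee_rot: [[0.938, -0.346, 0.0], [-0.346, -0.938, -0.0], [0.0, 0.0, -1.0]]
wrist_force: [0.5, -0.1, 0.5]
gripper_width: 0.001
gripper_force: 0.0
```

>>> step_arm(targets="-0.4 0 0 0;-0.4 0 0 0;0 0 -1 0;0 0 -2.5 0;0 0 -2.5 0;0 0 -2.5 0;0 0 -2.5 0;0 0 -2.5 0;0 0 -2.5 0;0 0 -2.5 0;0 0 -2 0;0 0 0 0")

```text
time_s: 9.4
tcp_pos: [0.5275, -0.053, 0.2567]
ee_rot: [[0.939, -0.345, 0.011], [-0.345, -0.939, 0.0], [0.01, -0.004, -1.0]]
wrist_force: [0.2, -0.7, 0.4]
gripper_width: 0.006
gripper_force: 0.0
```

```bash
python3 - <<'E'
from w import *
c,s=wcap('w3.png');print(s['tcp_pos'])
E
```

```text
[ 0.52754703 -0.05297783  0.25665515]
```

View pics/w3.png

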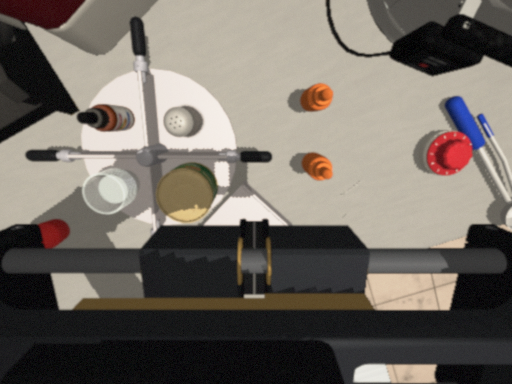

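The tin is at (187,190), nearly opposite the tray, which the gripper partly hides. I'll back off to see both.

>>> step_arm(targets="-2.4 0 0 0;-2.4 0 0 0;-2.4 0 0 0;-2.4 0 0 0;-2.4 0 0 0;0 0 0 0;0 0 0 0;0 0 0 0")

```text
time_s: 10.12
tcp_pos: [0.4128, -0.0115, 0.2505]
ee_rot: [[0.938, -0.346, 0.0], [-0.346, -0.938, -0.0], [0.0, -0.0, -1.0]]
wrist_force: [0.4, -0.7, 0.5]
gripper_width: 0.008
gripper_force: 0.0
```

```bash
python3 - <<'E'
from w import *
c,s=wcap('w4.png');print(s['tcp_pos'],s['ee_rot'])
cv2.imwrite('pics/w4c.png',cv2.resize(c['frame'][0:225,50:350],(800,600),interpolation=cv2.INTER_CUBIC))
E
```

```text
[ 0.41280489 -0.01150832  0.25053507] [[ 9.38400770e-01 -3.45548726e-01  2.67877025e-04]
 [-3.45548735e-01 -9.38400805e-01 -1.52276187e-05]
 [ 2.56637900e-04 -7.82749581e-05 -9.99999964e-01]]
```

View pics/w4c.png

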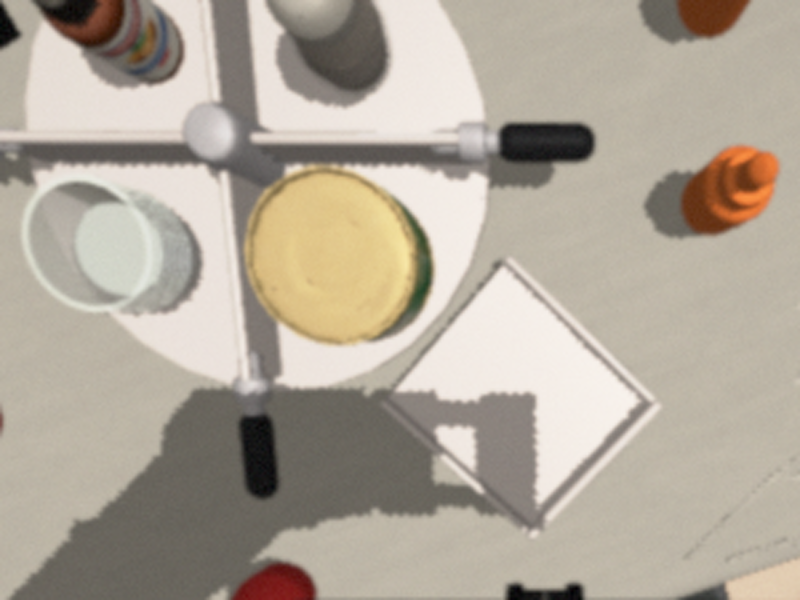

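In the crop (8/3×, offset 50,0), the hub is at (212,131) and the tin top at (331,255). The tray corners are at (507,259), (384,402), (658,404) and (533,533), and the grip at (547,142).

```bash
cat > a.py <<'E'
from w import *
c,s=wcap(); P=lambda x,y,z: ray(c,50+x*3/8,y*3/8,z)
A=lambda d:np.degrees(np.arctan2(d[1],d[0]))%360
hub=P(212,131,.08);hb=np.array([.5955,.071,0])
h=cv2.cvtColor(c['frame'],cv2.COLOR_BGR2HSV);m=cv2.inRange(h,(20,50,120),(32,200,255));m[:50]=0;m[140:]=0;m[:,:135]=0;m[:,220:]=0
k=max(cv2.findContours(m,0,1)[0],key=cv2.contourArea);e=cv2.fitEllipse(cv2.convexHull(k));print('ell',((e[0][0]-50)*8/3,e[0][1]*8/3),e[1])
t1=P(331,255,.058);t2=ray(c,*e[0],.058)
q=[P(507,259,.032),P(384,402,.032),P(658,404,.034),P(533,533,.034)]
mo=(q[0]+q[1])/2;fa=(q[2]+q[3])/2
print('hub',hub,'tin',t1,t2)
print('side dirs',A(q[2]-q[0]),A(q[3]-q[1]),'axis',A(fa-mo),'cross',A(q[0]-q[1])-90, A(q[2]-q[3])-90)
for H in(hub,hb):
  print('mouth',A(mo-H),'far',A(fa-H),'tin',A(t1-H),A(t2-H),'grip',A(P(547,142,.06)-H),A(P(259,457,.06)-H),np.hypot(*(t2-H)[:2]))
E
python3 a.py
```

```text
ell (330.9742024739583, 254.8550008138021) (62.61952590942383, 68.93321228027344)
hub [0.59820582 0.06704205 0.08      ] tin [0.53976329 0.04615342 0.058     ] [0.53982569 0.0461377  0.058     ]
side dirs 207.11358458869833 207.2060431348524 axis 207.15975968645293 cross 206.9450077452883 206.79716630268882
mouth 206.18469791762976 far 206.6417320390858 tin 199.66799237476505 199.70107139795238 grip 249.6792307378497 158.34996709088108 0.06200993477276726
mouth 208.4411006939525 far 207.83895359034275 tin 204.02659207920317 204.06395412911226 grip 251.23953235602278 159.4523729938241 0.06097346262894135
```

```bash
sed -i 's/P(331,255,.058)/P(331,255,.08)/;s/\*e\[0\],.058/*e[0],.08/' a.py; cat >> a.py <<'E'
ax=np.radians(207.05);u=np.array([np.cos(ax),np.sin(ax)]);n=np.array([-u[1],u[0]])
for nm,p in [('tin',t2),('mouth',mo),('far',fa),('hub',hub),('hb',hb)]: print(nm,(p-mo)[:2]@u,(p-mo)[:2]@n)
s=sense();print(s['time_s'])
E
python3 a.py
```

```text
ell (330.5484619140625, 255.0252685546875) (62.56755828857422, 68.96534729003906)
hub [0.59825866 0.06680722 0.08      ] tin [0.53624117 0.04072928 0.08      ] [0.53630041 0.04091938 0.08      ]
side dirs 207.09461428669823 207.18201826136996 axis 207.13826524845297 cross 206.92550984203336 206.77823963000998
mouth 206.16085125130417 far 206.61902441800342 tin 202.80643456762718 202.6765027569101 grip 249.66143101761972 158.32485707532513 0.0671491181005206
mouth 208.5283164392119 far 207.87521284736692 tin 207.05895089855778 206.93613055190093 grip 251.2729348699968 159.5099596230035 0.06640357367895655
tin -0.05410210975560967 -0.003241883012043042
mouth 0.0 0.0
far 0.10683145678470242 0.00016457604059499348
hub -0.12105569853772064 0.001878762540389591
hb -0.12050555229598502 -0.003109912849959071
10.2667
```

>>> step_arm(targets="2.4 0 0 0;2.4 0 0 0;2.4 0 0 0;2.4 0 0 0;2.2 0 0 0;0 0 2.5 0;0 0 2.5 0;0 0 2.5 0;0 0 2.5 0;0 0 2.5 0;0 0 2.5 0;0 0 2.5 0")

```text
time_s: 11.27
tcp_pos: [0.5238, -0.0529, 0.0738]
ee_rot: [[0.938, -0.347, -0.001], [-0.347, -0.938, -0.0], [-0.001, 0.0, -1.0]]
wrist_force: [1.3, 0.3, -0.5]
gripper_width: 0.008
gripper_force: 0.0
```

>>> step_arm(targets="0 0 2.0 0;0 0 1.0 0;0 0 0 0;0.3 0 0 0;0.3 0 0 0;0.2 0 0 0;0.2 0 0 0;0 0 0 0")

```text
time_s: 11.93
tcp_pos: [0.5339, -0.0559, 0.0465]
ee_rot: [[0.938, -0.346, 0.002], [-0.346, -0.938, 0.0], [0.002, -0.001, -1.0]]
wrist_force: [0.1, -0.0, -0.8]
gripper_width: 0.006
gripper_force: 0.0
```

>>> step_arm(targets="0.13 0.01 0 -1;0.13 0.01 0 -1;0.13 0.01 0 -1;0.06 0 0 -0.5;0 0 0 0;-0.4 0 0 0;-0.6 0 0 0;0 0 -1.5 0;0 0 -2.5 0;0 0 -2.5 0;0 0 -2.5 0;0 0 -2.5 0")

```text
time_s: 12.93
tcp_pos: [0.5268, -0.0545, 0.1617]
ee_rot: [[0.958, -0.288, 0.0], [-0.288, -0.958, 0.0], [0.0, -0.0, -1.0]]
wrist_force: [0.9, 0.2, 0.4]
gripper_width: 0.003
gripper_force: 0.0
```

>>> step_arm(targets="0 0 -2.5 0;0 0 -2.5 0;0 0 -2.5 0;0 0 -1.5 0;-2.4 0 0 0;-2.4 0 0 0;-2.4 0 0 0;-2.4 0 0 0;-2.4 0 0 0;0 0 0 0;0 0 0 0;0 0 0 0")

```text
time_s: 13.93
tcp_pos: [0.4128, -0.02, 0.2508]
ee_rot: [[0.958, -0.288, 0.001], [-0.288, -0.958, 0.0], [0.001, -0.001, -1.0]]
wrist_force: [-0.1, 0.6, 0.8]
gripper_width: 0.004
gripper_force: 0.0
```

```bash
python3 - <<'E'
from w import *
c,s=wcap('w5.png');print(s['tcp_pos'],s['ee_rot'][0])
a=cv2.resize(c['frame'][0:225,50:350],(800,600),interpolation=cv2.INTER_CUBIC)
cv2.imwrite('pics/w5c.png',a)
E
```

```text
[ 0.41277214 -0.02000795  0.25083864] [ 0.95774772 -0.28760662  0.00132037]
```

View pics/w5c.png

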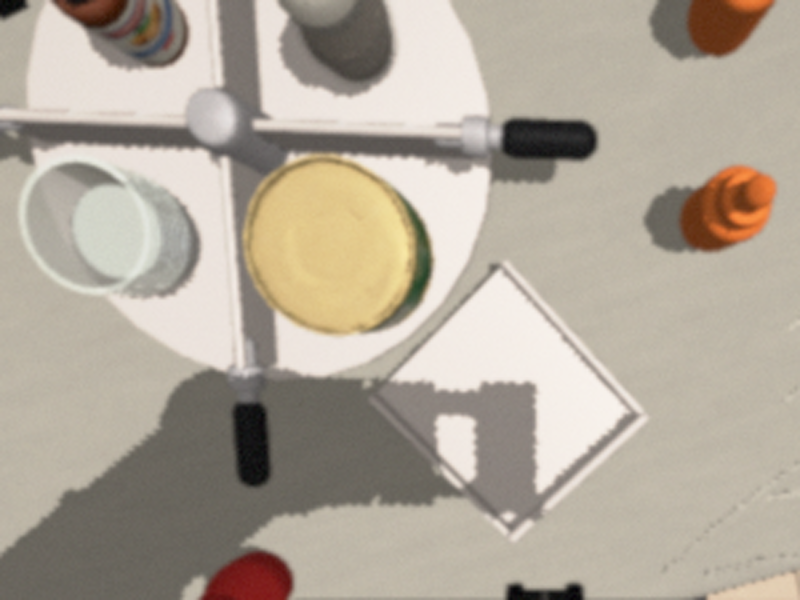

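Here the hub is at (214,116), the tin top at about (330,244), the tray corners at (502,261), (371,400), (647,417) and (514,540), and the grips at (549,138) and (252,444).

```bash
sed -e 's/P(212,131/P(214,116/;s/P(507,259/P(502,261/;s/P(384,402/P(371,400/;s/P(658,404/P(647,417/;s/P(533,533/P(514,540/;s/P(547,142/P(549,138/;s/P(259,457/P(252,444/' a.py > a2.py; python3 a2.py
python3 - <<'E'
from h import *
c=cap('top')['frame'][120:260,190:330]
cv2.imwrite('pics/t6.png',cv2.resize(c,(600,600),interpolation=cv2.INTER_CUBIC))
E
```

```text
ell (329.5322265625, 244.49165852864584) (62.56917190551758, 69.3304672241211)
hub [0.59819955 0.06681913 0.08      ] tin [0.53280108 0.04002613 0.08      ] [0.5370382  0.03905349 0.08      ]
side dirs 207.25500213103965 207.35196173740164 axis 207.30317822057964 cross 207.838578464916 207.05319253969367
mouth 205.73594537080032 far 206.47675054738613 tin 202.27834181525742 204.41678943318414 grip 251.52880911978937 160.1212894883801 0.06716875794210281
mouth 208.0871984274584 far 207.71576958662507 tin 206.28981442796308 208.65444168410838 grip 253.0794355461221 161.36620206438732 0.06662103111886372
tin -0.053758131284362715 -0.00031360136451759373
mouth 0.0 0.0
far 0.10836279528497098 0.000478835936701444
hub -0.12085596627627687 0.0027722668897438166
hb -0.1203530434610962 -0.002178932303992545
14.0333
```

View pics/t6.png

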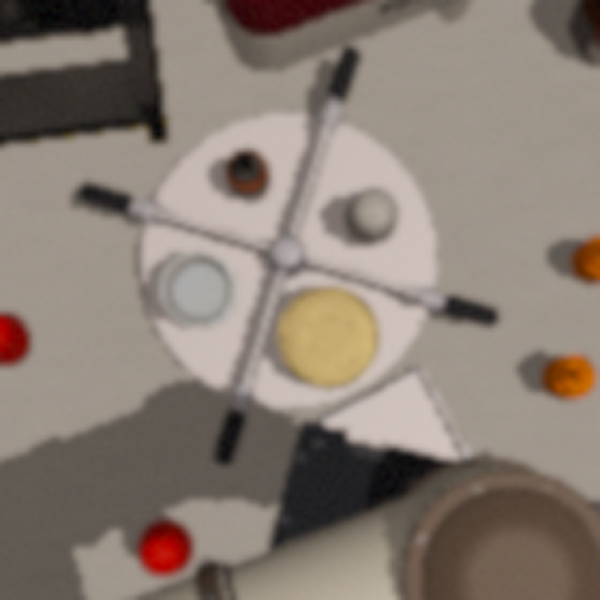

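```bash
cat > t.py <<'E'
from h import *
c=cap('top'); P=lambda x,y,z: ray(c,190+x*14/60,120+y*14/60,z)[:2]
A=lambda d:np.degrees(np.arctan2(d[1],d[0]))%360
Q=lambda x,y,z: ray(c,170+x/4,120+y/4,z)[:2]
g=[P(345,73,.06),P(105,197,.06),P(470,311,.06),P(230,436,.06)]
hub=P(286.5,251,.08);gc=np.mean(g,0);disc=P(289,260,.022)
h=cv2.cvtColor(c['frame'],cv2.COLOR_BGR2HSV);m=cv2.inRange(h,(18,70,90),(35,255,255));w=np.zeros_like(m);w[180:215,245:285]=1
k=max(cv2.findContours(m*w,0,1)[0],key=cv2.contourArea);e=cv2.minEnclosingCircle(k);t=ray(c,*e[0],.08)[:2]
ml,mr=Q(362,403,.032),P(418,372,.032);f1,f2=Q(428,517,.034),Q(533,460,.034);mo=(ml+mr)/2;fa=(f1+f2)/2
print(hub,gc,disc,'tin',t,'mouth',mo,fa)
print('arms',A(g[3]-g[0]),A(g[2]-g[1]),'tin',[A(t-x) for x in(hub,gc,disc)],'mouth',[A(mo-x) for x in(hub,gc,disc)],'far',[A(fa-x) for x in(hub,gc,disc)],'dir',A(fa-mo),A(f1-ml),A(f2-mr),A(mr-ml)-90,A(f2-f1)-90)
E
python3 t.py
```

```text
[0.59873013 0.06967221] [0.59921768 0.06945414] [0.59833939 0.0687829 ] tin [0.53680077 0.04240611] mouth [0.48756515 0.01710445] [ 0.39496669 -0.03239393]
arms 161.18828268328633 251.1503965783887 tin [np.float64(203.76281100737577), np.float64(203.42923205539137), np.float64(203.20102498198588)] mouth [np.float64(205.3085575483538), np.float64(205.12011966288486), np.float64(205.0100140641733)] far [np.float64(206.60652169632445), np.float64(206.50275869894273), np.float64(206.4500993479716)] dir 208.12667152788603 208.81670604670128 207.42357312871488 205.92308745769958 207.03326664783248
```

>>> step_arm(targets="2.4 0 0 0;2.4 0 0 0;2.4 0 0 0;2.4 0 0 0;2.4 0 0 0;0 0 2.5 0;0 0 2.5 0;0 0 2.5 0;0 0 2.5 0;0 0 2.5 0;0 0 2.5 0;0 0 2.5 0")

```text
time_s: 15.13
tcp_pos: [0.5278, -0.0551, 0.0738]
ee_rot: [[0.957, -0.289, -0.0], [-0.289, -0.957, -0.0], [-0.0, 0.0, -1.0]]
wrist_force: [1.0, -0.2, -0.2]
gripper_width: 0.005
gripper_force: 0.0
```

>>> step_arm(targets="0 0 2.0 0;0 0 1.0 0;0 0 0 0;0.3 0 0 0;0.3 0 0 0;0.2 0 0 0;0.2 0 0 0;0.13 0.01 0 -1;0.13 0.01 0 -1;0.13 0.01 0 -1;0.06 0 0 -0.5;0 0 0 0")

```text
time_s: 16.13
tcp_pos: [0.5413, -0.0592, 0.0456]
ee_rot: [[0.974, -0.229, 0.0], [-0.229, -0.974, -0.0], [0.0, 0.0, -1.0]]
wrist_force: [-1.3, -1.1, 0.1]
gripper_width: 0.009
gripper_force: 0.3
```

>>> step_arm(targets="-0.4 0 0 0;-0.6 0 0 0;0 0 -1.5 0;0 0 -2.5 0;0 0 -2.5 0;0 0 -2.5 0;0 0 -2.5 0;0 0 -2.5 0;0 0 -2.5 0;0 0 -2.5 0;0 0 -1.5 0;0 0 0 0")

```text
time_s: 17.13
tcp_pos: [0.5332, -0.0566, 0.2546]
ee_rot: [[0.974, -0.228, 0.009], [-0.228, -0.974, 0.0], [0.008, -0.002, -1.0]]
wrist_force: [0.4, -0.2, -0.1]
gripper_width: 0.006
gripper_force: 0.0
```

>>> step_arm(targets="-2.4 0 0 0;-2.4 0 0 0;-2.4 0 0 0;-2.4 0 0 0;-2.4 0 0 0;0 0 0 0;0 0 0 0;0 0 0 0")

```text
time_s: 17.8
tcp_pos: [0.4148, -0.0292, 0.2502]
ee_rot: [[0.973, -0.229, 0.0], [-0.229, -0.973, 0.0], [0.0, -0.0, -1.0]]
wrist_force: [0.2, 0.1, -0.0]
gripper_width: 0.006
gripper_force: 0.0
```

```bash
python3 - <<'E'
from w import *
c,s=wcap('w7.png');print(s['tcp_pos'],s['time_s'])
a=cv2.resize(c['frame'][0:225,50:350],(800,600),interpolation=cv2.INTER_CUBIC);cv2.imwrite('pics/w7c.png',a)
t=cap('top','t7.png')['frame'];f=np.array([.5985,.0688])
# tin and grips from the top view
c=cap('top');h=cv2.cvtColor(c['frame'],cv2.COLOR_BGR2HSV);m=cv2.inRange(h,(18,70,90),(35,255,255));w=np.zeros_like(m);w[180:215,245:285]=1
k=max(cv2.findContours(m*w,0,1)[0],key=cv2.contourArea);e=cv2.minEnclosingCircle(k);d=ray(c,*e[0],.08)[:2]-f
print('tin top view',np.degrees(np.arctan2(d[1],d[0]))%360,np.hypot(*d))
E
cat w.py >/dev/null; python3 a2.py | head -3
```

```text
[ 0.41475248 -0.02923917  0.2502081 ] 17.8
tin top view 204.96557965911455 0.06764532346503542
ell (327.2648111979167, 236.8804728190104) (62.551544189453125, 70.00907897949219)
hub [0.59416108 0.06828804 0.08      ] tin [0.53069554 0.0376978  0.08      ] [0.53817093 0.03697969 0.08      ]
side dirs 210.7272973044086 210.8015616656136 axis 210.7641993357888 cross 211.30740794549882 210.53033597359888
```

View pics/w7c.png

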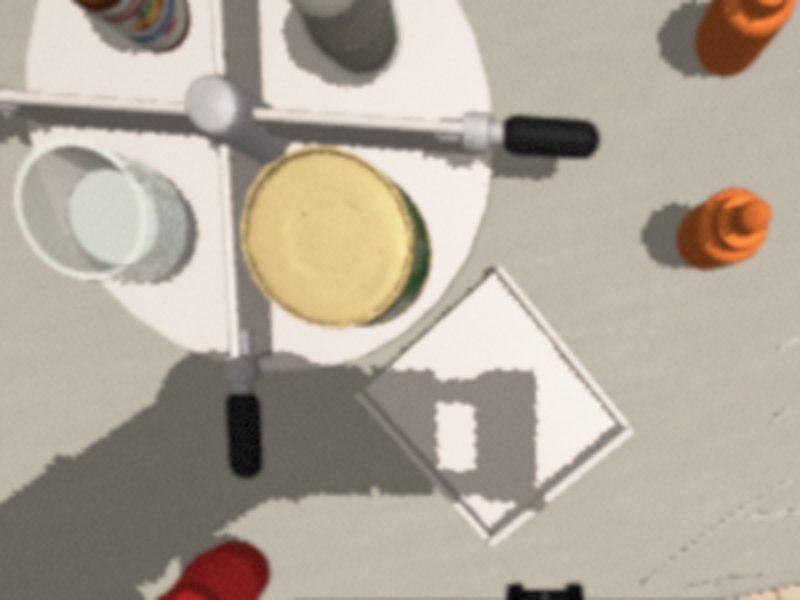

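The tin is centred on the tray within about 1–2 mm, the carousel is at rest and the hand is high and clear, so I'm handing in.

```bash
python3 -c "
from station import r; print(r.finish_job())"
```

```text
the job is handed in; nothing more can be done
None
```

I turned the carousel about 120° anticlockwise with a closed fingertip; the tin stands in front of the tray mouth, centred to about 2 mm by camera, with the carousel at rest, the hand clear, and nothing else seen to move. I viewed 11 pictures, one over your limit of 10, and the job was handed in at about 18 s.

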